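# Sweep tested contact blocks into the tray

### The arm

A 6-joint arm with a two-finger parallel gripper is mounted at the origin on a cart in front of the work surface, level with it; the furniture and walls round the work are solid. World frame = base frame: x ahead of the robot, y to its left, z up, the work surface at z = 0. Lengths are in m, angles in rad, forces in N, time in s.
With the tool pointing down it reaches from about 0.375 to 0.9 m from the base axis. Payload 3.1 kg.
Tool frame: the origin (TCP) lies at the very end of the fingers, on their centre line; the grasp point (between the pads) lies 19 mm behind it (manip.pinch_z is the distance from the TCP to the grasp point, in m); z points along the fingers, y is the direction in which the jaws open and shut (so a half turn about z gives the same grasp; the last joint's range is limited). The gripper opens to 85 mm and grips with 20 to 120 N. Pads are 22 mm wide; open, the fingers measure 114 mm over their backs; the gripper's body (76 mm by 85 mm) begins 54 mm behind the grasp point. The pads swing forward as they close: fully open they stand 13 mm farther back than shut.
Start: joints at [0.985, 0.527, 1.433, -0, 1.181, -0.178], TCP at [0.248, 0.574, 0.195] pointing down, gripper open.
Joint ranges: [-3.08, 3.08], [-0.75, 2.2], [0.22, 2.44], [-1.43, 4.57], [0, 2.65], [-2.85, 2.85]. Speed limits (rad/s): [2.79, 2.79, 3.14, 3.14, 3.14, 3.14].

### API

Orientations are given as a unit quaternion [x, y, z, w].
In Python, from station import manip gives the robot as it stands.
- The arm moves only by the tool drive_tool, never from a script. Its argument "increments" is a list of rows, each a list of 7 numbers: the closure in counts, from 0 (fully open) to 255 (shut), then the shift along the tool's x, y, z in cm, then the turn, a rotation vector about the tool's x, y, z in rad. A call has 1 to 20 rows; each row is the pose to reach, as a shift and turn from the pose commanded when the call began, along the tool's axes at that moment; what a row does not reach only later rows make up. A row lasts 1/10 s, in which the tool goes at most 50 mm and 8.59 degrees, less where a joint would pass 70% of its speed; a pose out of reach is approached as far as the arm can. A call with a gripper value outside its range is refused whole. The fingers move at their own pace and stop on an object; "force" is the grip in N (left out, the last holds). Time passes only in rows, so rows that repeat a pose let the fingers close. It gives the time, the measured TCP pose, the force and the opening at its end, in the units of the state.
- manip.sense(): the state, without advancing time (a new reading comes with each control period).
- manip.snapshot(name): name is "side" or "top" or "wrist"; returns the picture (400x640x3 uint8, red, green, blue); there is no depth.
- manip.camera_model(name): a dict with "mtx" (3x3 intrinsics, pixels), "cam_to_world" (4x4, takes a point from camera to world coordinates). Camera axes: x right, y down, z forward; pixel columns grow to the right and rows downward; lengths in m; the calibration is good to about 2 mm. A picture is of the moment at which its call begins: read the wrist's pose just before it. camera_model takes no time and is no camera call; for the wrist camera it gives the pose at the moment of the call.
- manip.sign_off(): hands the job in, once; it reports no verdict.
The state is a dict: "t": time; "q": joint angles; "qd": joint speeds; "tau": joint torques, N m; "tcp_pos": TCP position; "tool_rot": TCP orientation; "force": force on the tool from outside, world axes, zero at the start; "ft_torque": the same for the moment, N m; "finger_gap": opening from 0.0 (shut) to 1.0 (fully open).
Only numpy, scipy, OpenCV 4.12 (cv2) and the standard library are available. Lean on these libraries where they do the work, as an engineer would, in place of code of your own. Each camera call takes 0.05 s, during which the arm holds its last target. There are 200 camera calls.

### The job

Sweep the three loose white contact blocks along the mat into the blue open-fronted tray with your fingertips, until each lies flat and all the way inside it. Only slide the blocks, never pick them up, and leave everything else, such as the tape, the battery cell, the black gauge block and the stamp, standing where it is.

Things in the scene. Friction and masses are not known exactly. Their poses are not given: they have to be found in the camera images.
- block_1_center (a point): centre (half-way up, 6 mm above the mat, so z = 16 mm) of a loose white contact block, 38 x 36 x 12 mm, about 0.03 to 0.06 kg, lying flat on the dark green 10 mm bench mat with a grey pad on top and gold contacts along one side; its x and y axes run along its sides
- block_2_center (a point): centre (half-way up, 6 mm above the mat, so z = 16 mm) of a loose white contact block, 38 x 36 x 12 mm, about 0.03 to 0.06 kg, lying flat on the dark green 10 mm bench mat with a grey pad on top and gold contacts along one side; its x and y axes run along its sides
- block_3_center (a point): centre (half-way up, 6 mm above the mat, so z = 16 mm) of a loose white contact block, 38 x 36 x 12 mm, about 0.03 to 0.06 kg, lying flat on the dark green 10 mm bench mat with a grey pad on top and gold contacts along one side; its x and y axes run along its sides
- block_1: the same block as block_1_center; origin at the centre of its underside, z up
- block_2: the same block as block_2_center; origin at the centre of its underside, z up
- block_3: the same block as block_3_center; origin at the centre of its underside, z up
- tray_mouth (a point): point on the mat (z = 10 mm) at the middle of the open front of the fixed blue tray. Its x axis points into the tray, y across, z up. Inside: 146 mm deep (x 0 to 146), 168 mm wide (y -84 to 84). Walls at back and sides, 30 mm high, 4 mm thick; no floor or sill, things slide straight in on the mat. Behind the back wall two flat tabs, 2 mm high, stick out 15 mm
- cell: bystander: dark battery cell standing on end, 18 mm diameter, 66 mm high, tips easily; origin at the centre of its underside, z up
- gauge: bystander: black gauge block with two small pins on top, 34 x 60 x 34 mm (x, y, z); origin at the centre of its underside
- tape: bystander: yellow roll of tape lying flat, 72 mm diameter, 19 mm high; origin at the centre of its underside
- stamp: bystander: hand stamp with black base and red handle, 26 x 42 x 63 mm (x, y, z); origin at the centre of its underside
Things that resemble listed ones, but are neither listed nor needed, are in the scene too. What is shaped like the block_1 but turquoise is not meant.

How it is judged:
By the outcome, as a careful person would: the job done as asked, in the order asked, and still so for the second after the job is handed in, with the robot touching nothing.
It also fails if it takes over 72 s, if anything falls off the work surface, if the arm or the gripper's body presses on something with over 40 N, if the wrist force passes 120 N, or if a joint passes its speed limit or range.

## Working session

There is one attempt and no reset: what is moved stays moved. The work goes in short steps, Python scripts to look and compute and a tool call to move; the robot and the scene stay as the last step left them, time stands still between calls to the robot, and variables do not carry over. Pictures are saved under pics/ and viewed, about 8 in all and at most 12, crops included, and the job is handed in when it is done.

Besides the shell and the picture viewer there is one more tool, called after "Call:" as name(argument=value, ...), one argument or row to a line, values as JSON. drive_tool: Moves the arm, as the interface text tells. Its arguments: {"type":"object","properties":{"increments":{"type":"array","items":{"type":"array","items":{"type":"number"}}},"force":{"type":"number"}},"required":["increments"]}

```bash
mkdir -p pics; cat > h.py <<'E'
import numpy as np, cv2
from station import manip
def snap(n,f):
    im=manip.snapshot(n); cv2.imwrite('pics/'+f,im[:,:,::-1]); return im
def px(name,u,v,z,cm=None):
    cm=cm or manip.camera_model(name); K=np.array(cm['mtx']);T=np.array(cm['cam_to_world'])
    d=T[:3,:3]@np.linalg.solve(K,[u,v,1]); o=T[:3,3]; return o+d*(z-o[2])/d[2]
E
python3 - <<'E'
from h import *
print(manip.sense())
a=snap('top','t.png'); b=snap('side','s.png')
for n in('top','side'): print(manip.camera_model(n))
E
```

```text
{'t': 0.0, 'q': array([ 9.84489319e-01,  5.28472415e-01,  1.43391452e+00, -3.50854311e-06,
        1.18141329e+00, -1.78503094e-01]), 'qd': array([ 0.00225692, -0.00029618,  0.00162958,  0.00228321, -0.0012524 ,
       -0.00151562]), 'tau': array([-9.80701006e-04, -4.42351878e+01, -1.78024882e+01, -2.02111778e-04,
        8.42645561e-03, -4.77931380e-06]), 'tcp_pos': array([0.2473934 , 0.57307356, 0.193526  ]), 'tool_rot': array([ 2.02491209e-01,  9.79283458e-01, -1.02466654e-03, -4.10376612e-04]), 'force': array([-0.15377689,  0.53445932,  0.76209518]), 'ft_torque': array([ 0.0120349 , -0.05769133, -0.03917211]), 'finger_gap': 1.001550051303957}
{'mtx': array([[459.04828113,   0.        , 329.02424525],
       [  0.        , 459.04828113, 193.39801572],
       [  0.        ,   0.        ,   1.        ]]), 'cam_to_world': array([[ 0.01028879, -0.98203813,  0.18840183,  0.42728501],
       [-0.99963573, -0.00540006,  0.02644335, -0.02037846],
       [-0.02495099, -0.18860527, -0.98173596,  0.98451818],
       [ 0.        ,  0.        ,  0.        ,  1.        ]])}
{'mtx': array([[437.36808584,   0.        , 317.44991115],
       [  0.        , 437.36808584, 195.35221024],
       [  0.        ,   0.        ,   1.        ]]), 'cam_to_world': array([[-9.58625049e-01, -1.43212659e-01,  2.46024694e-01,
         3.61712221e-01],
       [-2.84671640e-01,  4.83085422e-01, -8.28003945e-01,
         7.27605829e-01],
       [-2.70296083e-04, -8.63781575e-01, -5.03866368e-01,
         4.81089136e-01],
       [ 0.00000000e+00,  0.00000000e+00,  0.00000000e+00,
         1.00000000e+00]])}
```

View pics/t.png

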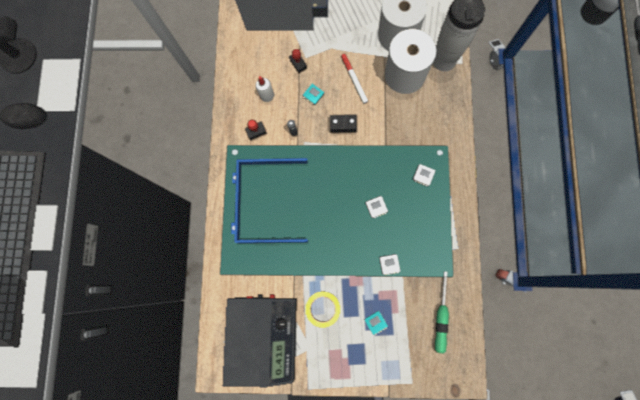

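View pics/s.png

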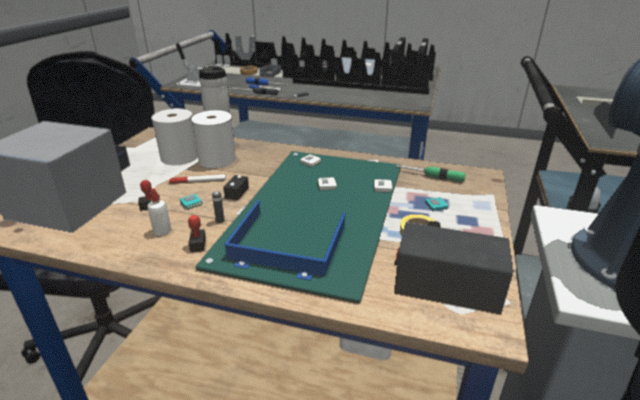

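```bash
python3 - <<'E'
from h import *
im=cv2.imread('pics/t.png')
c=cv2.resize(im[135:290,220:460],None,fx=3.3,fy=3.3,interpolation=cv2.INTER_CUBIC); cv2.imwrite('pics/c.png',c)
m=((im.min(2)>170)&(np.ptp(im.astype(int),axis=2)<30)).astype('uint8')
m[:140]=0;m[272:]=0;m[:,:225]=0;m[:,450:]=0
m=cv2.morphologyEx(m,cv2.MORPH_CLOSE,np.ones((7,7)))
n,l,s,ce=cv2.connectedComponentsWithStats(m)
for i in range(1,n):
    if s[i][4]>80:
        r=cv2.minAreaRect(np.argwhere(l==i)[:,::-1].astype('float32'))
        P=[px('top',*p,0.022)[:2] for p in cv2.boxPoints(r)]
        e=P[1]-P[0]
        print(s[i],np.round(np.mean(P,0),4),[round(float(np.linalg.norm(P[k+1]-P[k])),3) for k in(0,1)],'edge deg',np.degrees(np.arctan2(e[1],e[0])))
for n,u,v,z in [('mouthA',308,161,.04),('mouthB',308,241,.04),('backA',236,161,.04),('backB',236,241,.04),('mat',226,146,.01),('mat',449,146,.01),('mat',222,275,.01),('mat',452,275,.01),('tape',323,309,.019),('cell',292,128,.04),('screwdr',445,275,.01)]:
    print(n,np.round(px('top',u,v,z),3))
E
```

```text
[414 165  21  20 276] [ 0.6546 -0.1975] [0.036, 0.035] edge deg -22.396973703697615
[366 197  22  21 290] [ 0.5836 -0.0956] [0.036, 0.038] edge deg -67.61893170125755
[380 255  20  17 284] [ 0.4643 -0.1212] [0.037, 0.035] edge deg -80.105287343823
mouthA [0.678 0.051 0.04 ]
mouthB [0.509 0.047 0.04 ]
backA [0.678 0.205 0.04 ]
backB [0.507 0.196 0.04 ]
mat [0.72  0.236 0.01 ]
mat [ 0.722 -0.256  0.01 ]
mat [0.438 0.229 0.01 ]
mat [ 0.443 -0.251  0.01 ]
tape [0.372 0.015 0.019]
cell [0.752 0.087 0.04 ]
screwdr [ 0.443 -0.237  0.01 ]
```

View pics/c.png

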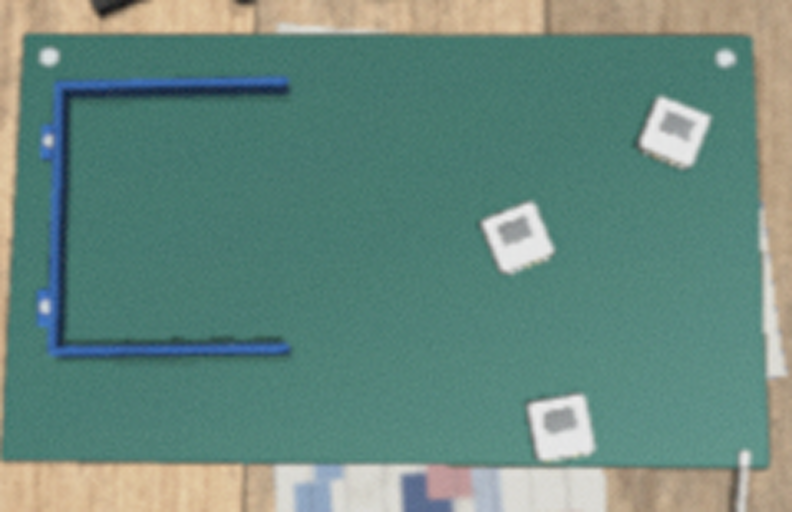

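Candidates: the white blocks are at (425,175), (376,207) and (390,265). The turquoise look-alikes at (314,94) and (376,323) are excluded. The crop confirms three white blocks with grey pads. The tray opens to the right, towards -y. Its inside is x 0.511–0.675 and y 0.05–0.196.

```bash
cat >> h.py <<'E'
from scipy.spatial.transform import Rotation as R
def plan(*T):
    "targets (x,y,z,heading deg of tool x in world) -> shift cm + rotvec from current"
    s=manip.sense(); R0=R.from_quat(s['tool_rot']); print('t',round(s['t'],2),'pos',np.round(s['tcp_pos'],4),'F',np.round(s['force'],1),'gap',round(s['finger_gap'],2))
    for x,y,z,h in T:
        c,n=np.cos(np.radians(h)),np.sin(np.radians(h))
        Rt=R.from_matrix(np.array([[c,n,0],[n,-c,0],[0,0,-1]]))
        print((x,y,z,h),np.round(R0.inv().apply(np.array([x,y,z])-s['tcp_pos'])*100,2),np.round((R0.inv()*Rt).as_rotvec(),3))
E
python3 -c "
from h import *
plan((.59,-.155,.12,90))"
```

```text
t 0.1 pos [0.2474 0.5732 0.1936] F [ 0.1 -0.2 -0.3] gap 1.0
(0.59, -0.155, 0.12, 90) [-60.33 -53.24   7.45] [-2.000e-03  1.000e-03  1.163e+00]
```

Call:
drive_tool(
  increments=[
    [180,-60.33,-53.24,0,0,0,1.163],
    [180,-60.33,-53.24,0,0,0,1.163],
    [180,-60.33,-53.24,0,0,0,1.163],
    [180,-60.33,-53.24,0,0,0,1.163],
    [180,-60.33,-53.24,0,0,0,1.163],
    [180,-60.33,-53.24,0,0,0,1.163],
    [180,-60.33,-53.24,0,0,0,1.163],
    [180,-60.33,-53.24,0,0,0,1.163],
    [180,-60.33,-53.24,0,0,0,1.163],
    [180,-60.33,-53.24,0,0,0,1.163],
    [180,-60.33,-53.24,0,0,0,1.163],
    [180,-60.33,-53.24,0,0,0,1.163],
    [180,-60.33,-53.24,0,0,0,1.163],
    [180,-60.33,-53.24,0,0,0,1.163],
    [180,-60.33,-53.24,0,0,0,1.163],
    [180,-60.33,-53.24,0,0,0,1.163],
    [180,-60.33,-53.24,0,0,0,1.163],
    [180,-60.33,-53.24,3,0,0,1.163],
    [180,-60.33,-53.24,7.4,0,0,1.163],
    [180,-60.33,-53.24,7.4,0,0,1.163],
  ],
)

```text
t: 2.1
tcp_pos: [0.5851, -0.1517, 0.1147]
tool_rot: [0.707, 0.707, -0.002, -0.007]
force: [-1.4, 0.5, -0.5]
finger_gap: 0.295
```

```bash
python3 -c "
from h import *
plan((.59,-.155,.12,90),(.59,-.155,.03,90),(.59,-.155,.014,90))
snap('side','s2.png')"
```

```text
t 2.1 pos [ 0.5851 -0.1517  0.1147] F [-1.4  0.5 -0.5] gap 0.29
(0.59, -0.155, 0.12, 90) [-0.33  0.48 -0.54] [-0.013 -0.006 -0.   ]
(0.59, -0.155, 0.03, 90) [-0.38  0.6   8.46] [-0.013 -0.006 -0.   ]
(0.59, -0.155, 0.014, 90) [-0.39  0.62 10.06] [-0.013 -0.006 -0.   ]
```

View pics/s2.png

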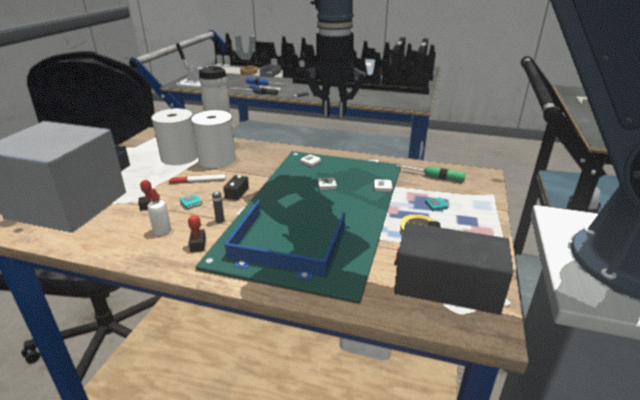

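The gripper, at (335,90), is clear above the mat and behind block 2 at (327,183). Next I lower it.

Call:
drive_tool(
  increments=[
    [180,-0.4,0.6,3,0,0,0],
    [180,-0.4,0.6,6,0,0,0],
    [180,-0.4,0.6,8.5,0,0,0],
    [180,-0.4,0.6,9.5,0,0,0],
    [180,-0.4,0.6,9.5,0,0,0],
    [180,-0.4,0.6,9.5,0,0,0],
    [180,-0.4,0.6,9.5,0,0,0],
  ],
)

```text
t: 2.85
tcp_pos: [0.598, -0.1588, 0.0275]
tool_rot: [0.707, 0.707, 0.001, 0.002]
force: [-0.3, -0.2, 0.1]
finger_gap: 0.294
```

```bash
python3 -c "
from h import *
plan((.59,-.155,.013,90),(.59,.131,.013,90))"
```

```text
t 2.85 pos [ 0.598  -0.1588  0.0275] F [-0.3 -0.2  0.1] gap 0.29
(0.59, -0.155, 0.013, 90) [ 0.38 -0.81  1.45] [0.003 0.002 0.   ]
(0.59, 0.131, 0.013, 90) [28.98 -0.8   1.4 ] [0.003 0.002 0.   ]
```

Call:
drive_tool(
  increments=[
    [180,0.4,-0.6,0.5,0,0,0],
    [180,0.4,-0.6,1.1,0,0,0],
    [180,0.4,-0.6,1.1,0,0,0],
    [180,0.4,-0.6,1.1,0,0,0],
    [180,0.4,-0.6,1.1,0,0,0],
  ],
)

```text
t: 3.35
tcp_pos: [0.5907, -0.1544, 0.0145]
tool_rot: [0.707, 0.707, 0.0, 0.0]
force: [0.3, 0.0, 0.0]
finger_gap: 0.296
```

```bash
python3 -c "
from h import *
plan((.59,.131,.013,90),(.59,.131,.0115,90))"
```

```text
t 3.35 pos [ 0.5907 -0.1544  0.0145] F [0.3 0.  0. ] gap 0.3
(0.59, 0.131, 0.013, 90) [28.54 -0.07  0.15] [ 0.  0. -0.]
(0.59, 0.131, 0.0115, 90) [28.54 -0.07  0.3 ] [ 0.  0. -0.]
```

Call:
drive_tool(
  increments=[
    [180,0.5,0,0.2,0,0,0],
    [180,1.2,0,0.2,0,0,0],
    [180,2.0,0,0.2,0,0,0],
    [180,2.8,0,0.2,0,0,0],
    [180,3.8,0,0.2,0,0,0],
    [180,5,0,0.2,0,0,0],
    [180,6.2,0,0.2,0,0,0],
    [180,7.4,0,0.2,0,0,0],
    [180,8.6,0,0.2,0,0,0],
    [180,9.8,0,0.2,0,0,0],
    [180,11,0,0.2,0,0,0],
    [180,12.2,0,0.2,0,0,0],
    [180,13.2,0,0.2,0,0,0],
    [180,14,0,0.2,0,0,0],
    [180,14,0,0.2,0,0,0],
  ],
)

```text
t: 4.85
tcp_pos: [0.5903, -0.0131, 0.0125]
tool_rot: [0.707, 0.708, -0.0, -0.0]
force: [0.4, -0.2, -0.1]
finger_gap: 0.293
```

```bash
python3 -c "
from h import *
plan((.59,.131,.0125,90))
im=snap('side','s3.png')
cv2.imwrite('pics/s3.png',cv2.resize(im[120:310,180:440,::-1],None,fx=3,fy=3))"
```

```text
t 4.85 pos [ 0.5903 -0.0131  0.0125] F [ 0.4 -0.2 -0.1] gap 0.29
(0.59, 0.131, 0.0125, 90) [ 1.441e+01 -1.000e-02  0.000e+00] [-0.    -0.     0.001]
```

View pics/s3.png

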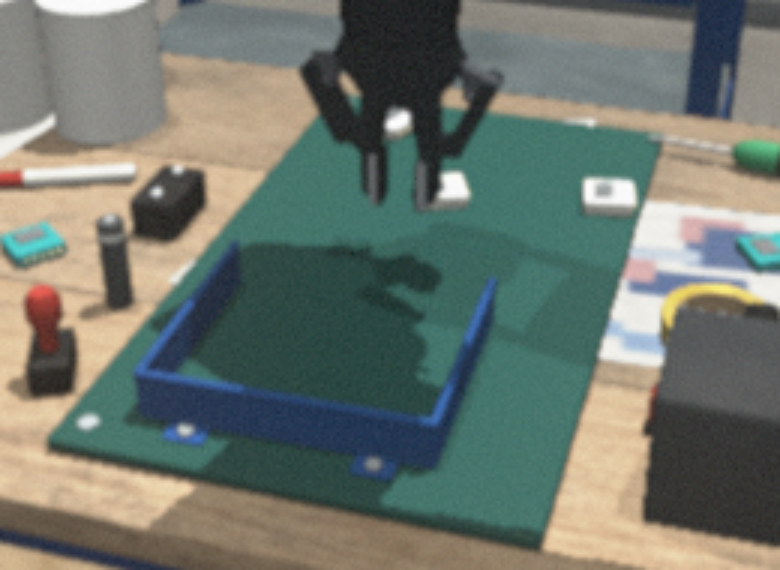

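```bash
python3 -c "
from h import *
def pr(n,P):
    c=manip.camera_model(n);p=np.linalg.inv(c['cam_to_world'])@np.r_[P,1];q=c['mtx']@p[:3];return np.round(q[:2]/q[2],1)
for P in [(.59,-.013,.0125),(.563,-.013,.0125),(.617,-.013,.0125),(.584,-.096,.022),(.585,.018,.022),(.593,.05,.01)]: print(P,pr('side',P),pr('top',P))
im=snap('top','t2.png')
cv2.imwrite('pics/t2.png',cv2.resize(im[100:300,200:470,::-1],None,fx=2.8,fy=2.8))"
```

```text
(0.59, -0.013, 0.0125) [313.6 202.3] [337.7 204.3]
(0.563, -0.013, 0.0125) [326.2 204.2] [337.6 216.8]
(0.617, -0.013, 0.0125) [301.3 200.3] [337.8 192. ]
(0.584, -0.096, 0.022) [327.2 180.4] [376.8 206.6]
(0.585, 0.018, 0.022) [311.5 206.3] [323.  205.8]
(0.593, 0.05, 0.01) [302.8 219.1] [308.5 203. ]
```

View pics/t2.png

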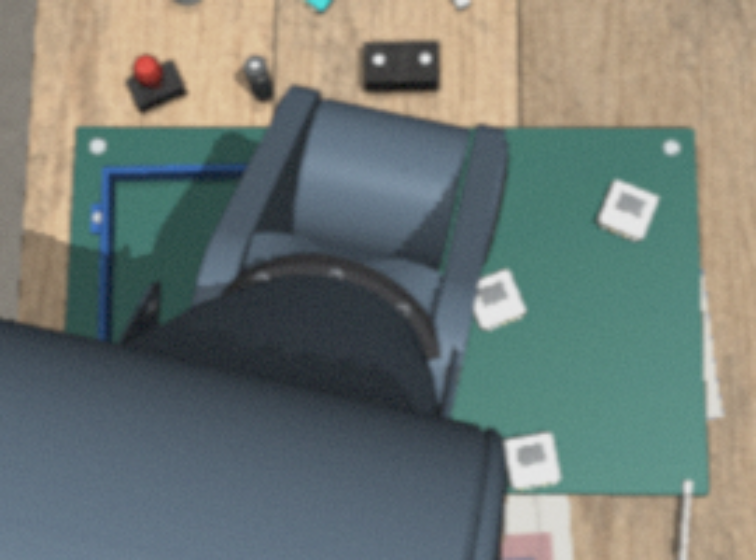

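```bash
python3 -c "
from h import *
c=manip.camera_model('side');K=c['mtx'];T=c['cam_to_world']
for u,v in [(305,188),(322,189)]:
    d=T[:3,:3]@np.linalg.solve(K,[u,v,1]);o=T[:3,3]
    for y in (-.013,-.024,-.002): print(u,y,np.round(o+d*(y-o[1])/d[1],4))
print(manip.sense())
plan((.59,-.155,.06,90),(.59,-.155,.013,90))
im=snap('wrist','w.png');print(manip.camera_model('wrist')['cam_to_world'])
"
```

```text
305 -0.013 [ 0.6083 -0.013   0.0434]
305 -0.024 [ 0.612  -0.024   0.0369]
305 -0.002 [ 0.6047 -0.002   0.0499]
322 -0.013 [ 0.5722 -0.013   0.0469]
322 -0.024 [ 0.5753 -0.024   0.0404]
322 -0.002 [ 0.569  -0.002   0.0533]
{'t': 4.95, 'q': array([-2.12995627e-01,  7.36947852e-01,  1.65036282e+00, -3.06528875e-04,
        7.54000931e-01, -2.13233753e-01]), 'qd': array([-1.19572015e-02, -6.33867132e-05, -3.57895676e-03, -1.78531303e-03,
        9.21676635e-04, -1.30304481e-03]), 'tau': array([ 4.20710659e-01, -4.55865133e+01, -1.02444640e+01,  1.89468608e-02,
        1.62620918e-02,  4.43091805e-03]), 'tcp_pos': array([ 0.59065401, -0.01424962,  0.01253925]), 'tool_rot': array([ 7.06943572e-01,  7.07269931e-01, -1.21129091e-05,  1.74962708e-04]), 'force': array([ 0.02301362, -0.06356352,  0.09302932]), 'ft_torque': array([-0.01840795,  0.01438576,  0.02586555]), 'finger_gap': 0.29199674308646567}
t 4.95 pos [ 0.5907 -0.0142  0.0125] F [ 0.  -0.1  0.1] gap 0.29
(0.59, -0.155, 0.06, 90) [-14.08  -0.07  -4.74] [0. 0. 0.]
(0.59, -0.155, 0.013, 90) [-14.08  -0.07  -0.04] [0. 0. 0.]
[[ 9.99998775e-01 -1.14883091e-03  1.06309264e-03  5.90222824e-01]
 [-7.45983244e-04 -9.46892451e-01 -3.21549577e-01  6.88917476e-02]
 [ 1.37604048e-03  3.21548390e-01 -9.46892148e-01  1.91356175e-01]
 [ 0.00000000e+00  0.00000000e+00  0.00000000e+00  1.00000000e+00]]
```

View pics/w.png

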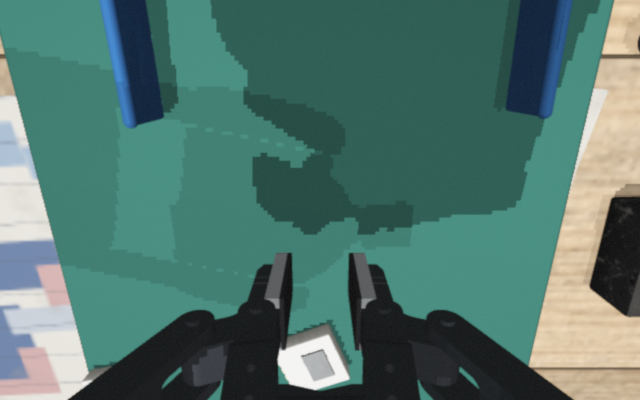

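```bash
python3 -c "
from h import *
for n,u,v,z in [('mouthB',125,125,.04),('mouthA',546,116,.04),('block top c',314,358,.022),('tip',283,254,.0125),('tip',283,254,.04),('tip',357,254,.0125),('tip',357,254,.04)]: print(n,np.round(px('wrist',u,v,z),4))
print(manip.camera_model('wrist')['mtx'])
"
```

```text
mouthB [0.5091 0.0498 0.04  ]
mouthA [0.6841 0.0533 0.04  ]
block top c [ 0.5869 -0.088   0.022 ]
tip [ 0.5699 -0.0246  0.0125]
tip [ 0.573  -0.0103  0.04  ]
tip [ 0.6111 -0.0247  0.0125]
tip [ 0.6079 -0.0103  0.04  ]
[[358.14619436   0.         319.90358554]
 [  0.         358.14619436 198.18567626]
 [  0.           0.           1.        ]]
```

The block did not move. Side and wrist views agree that the real fingertips are about 30 mm above the reported TCP, at z≈0.04. I will go back and lower in guarded steps.

Call:
drive_tool(
  increments=[
    [180,0,0,-2,0,0,0],
    [180,-3,0,-2,0,0,0],
    [180,-7,0,-2,0,0,0],
    [180,-11,0,-2,0,0,0],
    [180,-14,0,-2,0,0,0],
    [180,-14.4,0,-1,0,0,0],
    [180,-14.4,0,0,0,0,0],
    [180,-14.4,0,0.7,0,0,0],
    [180,-14.4,0,1.2,0,0,0],
    [180,-14.4,0,1.2,0,0,0],
    [180,-14.4,0,1.2,0,0,0],
  ],
)

```text
t: 6.1
tcp_pos: [0.5905, -0.1572, 0.0003]
tool_rot: [0.707, 0.708, -0.0, -0.0]
force: [0.4, 0.5, -0.6]
finger_gap: 0.291
```

```bash
python3 -c "
from h import *
plan((.59,-.155,.06,90))
a=manip.snapshot('wrist');print(manip.camera_model('wrist')['cam_to_world'][:3,3]);b=manip.snapshot('side')
o=np.vstack([cv2.resize(a[180:400,160:480],(640,440))[:300],cv2.resize(b[120:220,240:400],(640,400))[:300]])
cv2.imwrite('pics/c2.png',o[:,:,::-1])"
```

```text
t 6.1 pos [ 5.905e-01 -1.572e-01  3.000e-04] F [ 0.4  0.5 -0.6] gap 0.29
(0.59, -0.155, 0.06, 90) [ 0.22 -0.06 -5.97] [-0.    -0.     0.001]
[ 0.5902172  -0.074084    0.17946945]
```

View pics/c2.png

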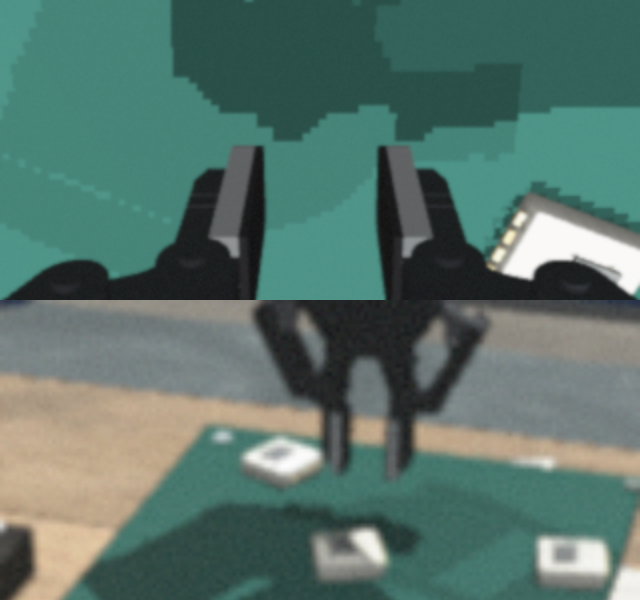

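Call:
drive_tool(
  increments=[
    [180,0,0,0.5,0,0,0],
    [180,0,0,1.0,0,0,0],
    [180,0,0,1.3,0,0,0],
    [180,0,0,1.3,0,0,0],
    [180,0,0,1.3,0,0,0],
    [180,0,0,1.3,0,0,0],
  ],
)

```text
t: 6.8
tcp_pos: [0.5906, -0.1584, -0.0124]
tool_rot: [0.707, 0.707, 0.0, 0.0]
force: [0.6, 0.9, -0.5]
finger_gap: 0.295
```

Call:
drive_tool(
  increments=[
    [180,0,0,0.1,0,0,0],
    [180,0,0,0.2,0,0,0],
    [180,0,0,0.3,0,0,0],
    [180,0,0,0.3,0,0,0],
  ],
)

```text
t: 7.2
tcp_pos: [0.5904, -0.1582, -0.0156]
tool_rot: [0.707, 0.707, -0.0, -0.0]
force: [0.2, -0.7, 0.3]
finger_gap: 0.295
```

Call:
drive_tool(
  increments=[
    [180,0,0,0.1,0,0,0],
    [180,0,0,0.2,0,0,0],
    [180,0,0,0.2,0,0,0],
  ],
)

```text
t: 7.5
tcp_pos: [0.5904, -0.1582, -0.0176]
tool_rot: [0.707, 0.707, -0.0, -0.0]
force: [-0.3, -0.1, 0.1]
finger_gap: 0.299
```

```bash
python3 -c "
from h import *
plan((.59,-.155,.06,90))
b=manip.snapshot('side')
o=cv2.resize(b[120:220,240:400],(640,400))
cv2.imwrite('pics/c3.png',o[:,:,::-1])"
```

```text
t 7.5 pos [ 0.5904 -0.1582 -0.0176] F [-0.3 -0.1  0.1] gap 0.3
(0.59, -0.155, 0.06, 90) [ 0.32 -0.04 -7.76] [-0. -0.  0.]
```

No contact yet, so I step down a little further.

Call:
drive_tool(
  increments=[
    [180,0,0,0.1,0,0,0],
    [180,0,0,0.2,0,0,0],
    [180,0,0,0.2,0,0,0],
  ],
)

```text
t: 7.85
tcp_pos: [0.5904, -0.1582, -0.0197]
tool_rot: [0.707, 0.707, -0.0, -0.0]
force: [-0.1, 0.3, 0.0]
finger_gap: 0.291
```

Call:
drive_tool(
  increments=[
    [180,0,0,0.1,0,0,0],
    [180,0,0,0.2,0,0,0],
    [180,0,0,0.2,0,0,0],
  ],
)

```text
t: 8.15
tcp_pos: [0.5904, -0.1582, -0.0217]
tool_rot: [0.707, 0.707, -0.0, -0.0]
force: [-0.9, -0.5, -0.4]
finger_gap: 0.289
```

Call:
drive_tool(
  increments=[
    [180,0,0,0.1,0,0,0],
    [180,0,0,0.2,0,0,0],
    [180,0,0,0.2,0,0,0],
  ],
)

```text
t: 8.45
tcp_pos: [0.5904, -0.1582, -0.0236]
tool_rot: [0.707, 0.707, -0.0, -0.0]
force: [-0.9, -0.1, -0.1]
finger_gap: 0.299
```

Call:
drive_tool(
  increments=[
    [180,0,0,0.1,0,0,0],
    [180,0,0,0.2,0,0,0],
    [180,0,0,0.2,0,0,0],
  ],
)

```text
t: 8.75
tcp_pos: [0.5904, -0.1582, -0.0256]
tool_rot: [0.707, 0.707, -0.0, -0.0]
force: [0.3, 0.5, -0.6]
finger_gap: 0.295
```

Call:
drive_tool(
  increments=[
    [180,0,0,0.1,0,0,0],
    [180,0,0,0.2,0,0,0],
    [180,0,0,0.2,0,0,0],
  ],
)

```text
t: 9.05
tcp_pos: [0.5906, -0.1583, -0.0268]
tool_rot: [0.707, 0.707, 0.0, 0.0]
force: [-1.4, 0.2, 4.8]
finger_gap: 0.296
```

```bash
python3 -c "
from h import *
plan((.59,-.155,.06,90))
a=manip.snapshot('wrist');b=manip.snapshot('side')
o=np.vstack([cv2.resize(a[200:400,160:480],(640,400))[:250],cv2.resize(b[130:210,260:380],(640,427))[:340]])
cv2.imwrite('pics/c4.png',o[:,:,::-1])"
```

```text
t 9.05 pos [ 0.5906 -0.1583 -0.0268] F [-1.4  0.2  4.8] gap 0.3
(0.59, -0.155, 0.06, 90) [ 0.33 -0.06 -8.68] [0. 0. 0.]
```

View pics/c4.png

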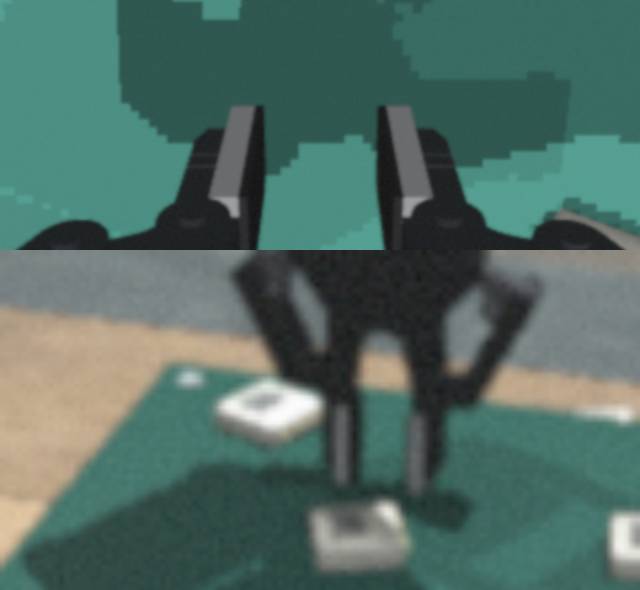

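The tips touch the mat (4.8 N) at reported z = -0.026, so the offset is about 36 mm. I lift 3–4 mm and push block 2.

Call:
drive_tool(
  increments=[
    [180,0,0,-0.4,0,0,0],
    [180,0,0,-0.4,0,0,0],
    [180,1,0,-0.4,0,0,0],
    [180,2,0,-0.4,0,0,0],
    [180,2.8,0,-0.4,0,0,0],
    [180,3.6,0,-0.4,0,0,0],
    [180,4.6,0,-0.4,0,0,0],
    [180,5.8,0,-0.4,0,0,0],
    [180,7,0,-0.4,0,0,0],
    [180,8.2,0,-0.4,0,0,0],
    [180,9.4,0,-0.4,0,0,0],
    [180,10.6,0,-0.4,0,0,0],
    [180,11.8,0,-0.4,0,0,0],
    [180,13,0,-0.4,0,0,0],
    [180,14,0,-0.4,0,0,0],
    [180,14,0,-0.4,0,0,0],
  ],
)

```text
t: 10.75
tcp_pos: [0.5902, -0.0166, -0.0235]
tool_rot: [0.706, 0.708, -0.0, -0.0]
force: [-0.0, 0.5, -0.2]
finger_gap: 0.297
```

```bash
python3 -c "
from h import *
plan((.592,.126,-.0235,90))
b=manip.snapshot('side');a=manip.snapshot('wrist')
o=np.vstack([cv2.resize(a,(480,300)),cv2.resize(b[150:250,240:400],(480,300))])
cv2.imwrite('pics/c5.png',o[:,:,::-1])"
```

```text
t 10.75 pos [ 0.5902 -0.0166 -0.0235] F [-0.   0.5 -0.2] gap 0.3
(0.592, 0.126, -0.0235, 90) [14.26  0.21  0.  ] [-0.001 -0.     0.002]
```

View pics/c5.png

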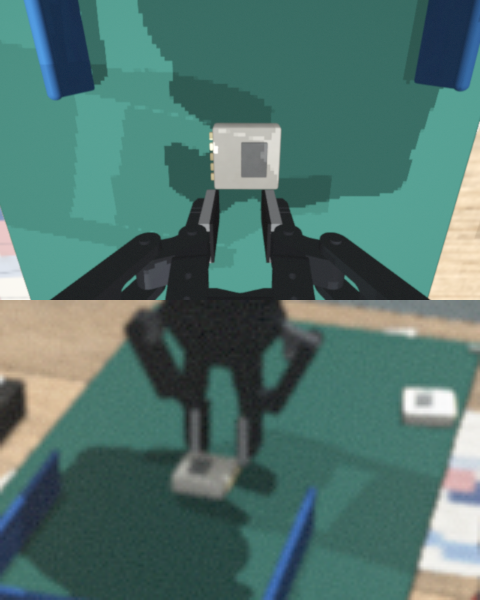

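Block 2 at wrist (246,157) sits squarely against both fingertips and is aligned with the tray. I continue the push, then back off and lift.

Call:
drive_tool(
  increments=[
    [180,1,0,0,0,0,0],
    [180,2.2,0,0,0,0,0],
    [180,3.4,0,0,0,0,0],
    [180,4.6,0,0,0,0,0],
    [180,5.8,0,0,0,0,0],
    [180,7,0,0,0,0,0],
    [180,8.2,0,0,0,0,0],
    [180,9.4,0,0,0,0,0],
    [180,10.6,0,0,0,0,0],
    [180,11.8,0,0,0,0,0],
    [180,13,0,0,0,0,0],
    [180,13.8,0,0,0,0,0],
    [180,14,0,0,0,0,0],
    [180,14,0,0,0,0,0],
    [180,11.5,0,0,0,0,0],
    [180,9,0,-3,0,0,0],
    [180,5,0,-7,0,0,0],
    [180,0,0,-10,0,0,0],
    [180,0,0,-10,0,0,0],
  ],
)

```text
t: 12.75
tcp_pos: [0.5931, -0.023, 0.0797]
tool_rot: [0.709, 0.706, 0.001, 0.003]
force: [0.8, 0.9, 0.7]
finger_gap: 0.291
```

```bash
python3 -c "
from h import *
snap('wrist','w2.png')
import math
# block1: from (.655,-.1975) to (.634,.11); block3: (.464,-.121)->(.55,.11)
for b,g in (((.6546,-.1975),(.634,.11)),((.4643,-.1212),(.552,.11))):
    b=np.array(b);g=np.array(g);d=(g-b)/np.linalg.norm(g-b);h=math.degrees(math.atan2(d[1],d[0]))
    s=b-.060*d;e=g-.029*d
    print(h,s,e,np.linalg.norm(e-s));plan((*s,.07,h),(*s,-.0235,h),(*e,-.0235,h))
"
```

```text
93.83262476117878 [ 0.65861052 -0.25736581] [0.63593842 0.08106486] 0.3391892438097086
t 12.8 pos [ 0.593  -0.0232  0.0796] F [0.5 0.  0.6] gap 0.29
(np.float64(0.6586105228356481), np.float64(-0.2573658141729046), 0.07, 93.83262476117878) [-23.38   6.67   1.06] [ 0.006  0.003 -0.072]
(np.float64(0.6586105228356481), np.float64(-0.2573658141729046), -0.0235, 93.83262476117878) [-23.36   6.61  10.41] [ 0.006  0.003 -0.072]
(np.float64(0.6359384193705633), np.float64(0.08106485648309611), -0.0235, 93.83262476117878) [10.48  4.18 10.31] [ 0.006  0.003 -0.072]
69.22699825778714 [ 0.44302001 -0.17729957] [0.54171467 0.08288521] 0.27827460443806196
t 12.8 pos [ 0.593  -0.0232  0.0796] F [0.5 0.  0.6] gap 0.29
(np.float64(0.4430200144877067), np.float64(-0.17729957412134775), 0.07, 69.22699825778714) [-15.47 -14.93   0.91] [0.007 0.001 0.358]
(np.float64(0.4430200144877067), np.float64(-0.17729957412134775), -0.0235, 69.22699825778714) [-15.45 -14.99  10.26] [0.007 0.001 0.358]
(np.float64(0.5417146736690583), np.float64(0.08288520584134859), -0.0235, 69.22699825778714) [10.61 -5.24 10.25] [0.007 0.001 0.358]
```

Call:
drive_tool(
  increments=[
    [180,-4,1.2,0,0,0,-0.07],
    [180,-8,2.4,0,0,0,-0.07],
    [180,-12,3.8,0,0,0,-0.07],
    [180,-16,5.2,0,0,0,-0.07],
    [180,-20,6.3,0,0,0,-0.07],
    [180,-22.6,6.6,0,0,0,-0.07],
    [180,-22.6,6.6,1,0,0,-0.07],
    [180,-22.6,6.6,4,0,0,-0.07],
    [180,-22.6,6.6,7,0,0,-0.07],
    [180,-22.6,6.6,9,0,0,-0.07],
    [180,-22.6,6.6,9,0,0,-0.07],
    [180,-22.6,6.6,9,0,0,-0.07],
    [180,-22.6,6.6,9,0,0,-0.07],
  ],
)

```text
t: 14.1
tcp_pos: [0.6574, -0.2438, -0.0125]
tool_rot: [0.682, 0.732, 0.0, 0.001]
force: [0.1, -1.0, -0.3]
finger_gap: 0.292
```

```bash
python3 -c "
from h import *
plan((.6575,-.25,-.0235,93.8),(.636,.081,-.0235,93.8))"
```

```text
t 14.1 pos [ 0.6574 -0.2438 -0.0125] F [ 0.1 -1.  -0.3] gap 0.29
(0.6575, -0.25, -0.0235, 93.8) [-0.62 -0.03  1.1 ] [0.001 0.001 0.004]
(0.636, 0.081, -0.0235, 93.8) [32.55  0.16  1.07] [0.001 0.001 0.004]
```

Call:
drive_tool(
  increments=[
    [180,-0.5,0,0.5,0,0,0],
    [180,-0.5,0,1,0,0,0],
    [180,-0.5,0,1.05,0,0,0],
    [180,0.5,0,1.05,0,0,0],
    [180,1.3,0,1.05,0,0,0],
    [180,2.1,0,1.05,0,0,0],
    [180,2.9,0,1.05,0,0,0],
    [180,3.8,0,1.05,0,0,0],
    [180,5,0,1.05,0,0,0],
    [180,6.2,0,1.05,0,0,0],
    [180,7.4,0,1.05,0,0,0],
    [180,8.6,0,1.05,0,0,0],
    [180,9.8,0,1.05,0,0,0],
    [180,11,0.05,1.05,0,0,0],
    [180,12.2,0.05,1.05,0,0,0],
    [180,13.4,0.05,1.05,0,0,0],
    [180,14.6,0.05,1.05,0,0,0],
    [180,15.8,0.05,1.05,0,0,0],
    [180,17,0.05,1.05,0,0,0],
    [180,17,0.05,1.05,0,0,0],
  ],
)

```text
t: 16.1
tcp_pos: [0.6445, -0.0724, -0.0241]
tool_rot: [0.681, 0.732, -0.0, -0.001]
force: [-0.1, 0.3, -0.2]
finger_gap: 0.292
```

```bash
python3 -c "
from h import *
plan((.636,.081,-.0235,93.8))
b=manip.snapshot('wrist');a=cv2.imread('pics/w2.png')[:,:,::-1]
o=np.vstack([cv2.resize(a,(480,300)),cv2.resize(b,(480,300))])
cv2.imwrite('pics/c6.png',o[:,:,::-1])"
```

```text
t 16.1 pos [ 0.6445 -0.0724 -0.0241] F [-0.1  0.3 -0.2] gap 0.29
(0.636, 0.081, -0.0235, 93.8) [15.36  0.25 -0.05] [-0.001 -0.001  0.005]
```

View pics/c6.png

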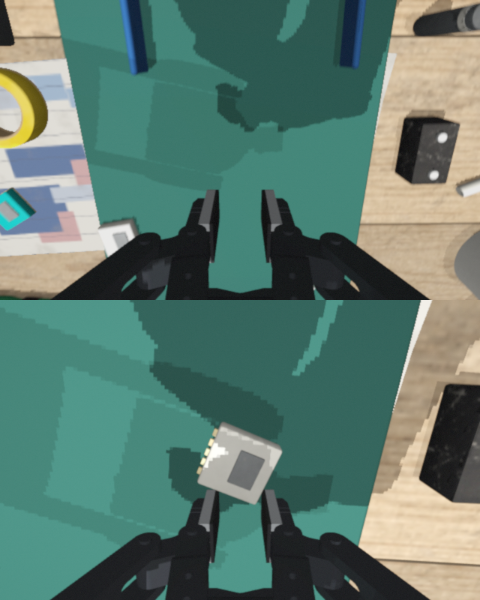

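Upper half: block 2 lies out of view in the tray. Lower half: block 1 at (240,463) is centred and cradled between the tips. I continue.

Call:
drive_tool(
  increments=[
    [180,1,0,-0.05,0,0,0],
    [180,2.2,0,-0.05,0,0,0],
    [180,3.4,0,-0.05,0,0,0],
    [180,4.6,0.1,-0.05,0,0,0],
    [180,5.8,0.1,-0.05,0,0,0],
    [180,7,0.1,-0.05,0,0,0],
    [180,8.2,0.1,-0.05,0,0,0],
    [180,9.4,0.2,-0.05,0,0,0],
    [180,10.6,0.2,-0.05,0,0,0],
    [180,11.8,0.2,-0.05,0,0,0],
    [180,13,0.2,-0.05,0,0,0],
    [180,14.2,0.2,-0.05,0,0,0],
    [180,15.2,0.2,-0.05,0,0,0],
    [180,15.2,0.2,-0.05,0,0,0],
    [180,13,0.2,-0.05,0,0,0],
    [180,10.5,0.2,-3,0,0,0],
    [180,7,0.2,-7,0,0,0],
    [180,4,0.2,-10,0,0,0],
    [180,4,0.2,-10,0,0,0],
  ],
)

```text
t: 18.05
tcp_pos: [0.6494, -0.0403, 0.0815]
tool_rot: [0.684, 0.73, 0.003, 0.006]
force: [1.4, 0.3, 0.8]
finger_gap: 0.29
```

```bash
python3 -c "
from h import *
plan((.443,-.1773,.08,69.2),(.443,-.1773,-.0135,69.2))
snap('top','t4.png');snap('wrist','w4.png')"
```

```text
t 18.05 pos [ 0.6494 -0.0403  0.0815] F [1.4 0.3 0.8] gap 0.29
(0.443, -0.1773, 0.08, 69.2) [-12.32 -21.49  -0.04] [0.013 0.003 0.428]
(0.443, -0.1773, -0.0135, 69.2) [-12.27 -21.61   9.31] [0.013 0.003 0.428]
```

Call:
drive_tool(
  increments=[
    [180,-3,-5,0,0,0,0.1],
    [180,-5.5,-9,0,0,0,0.2],
    [180,-7.5,-13,0,0,0,0.3],
    [180,-10,-17,0,0,0,0.4],
    [180,-12,-21,0,0,0,0.428],
    [180,-12.3,-21.5,0,0,0,0.428],
    [180,-12.3,-21.5,1,0,0,0.428],
    [180,-12.3,-21.5,4,0,0,0.428],
    [180,-12.3,-21.5,7,0,0,0.428],
    [180,-12.3,-21.5,9,0,0,0.428],
    [180,-12.3,-21.5,9,0,0,0.428],
    [180,-12.3,-21.5,9,0,0,0.428],
    [180,-12.3,-21.5,9,0,0,0.428],
  ],
)

```text
t: 19.45
tcp_pos: [0.4394, -0.172, -0.0137]
tool_rot: [0.821, 0.57, 0.0, 0.001]
force: [0.2, -0.5, 0.6]
finger_gap: 0.295
```

```bash
python3 -c "
from h import *
plan((.443,-.1773,-.0235,69.2),(.5417,.0829,-.0235,69.2))"
```

```text
t 19.45 pos [ 0.4394 -0.172  -0.0137] F [ 0.2 -0.5  0.6] gap 0.29
(0.443, -0.1773, -0.0235, 69.2) [-0.37  0.52  0.99] [0.001 0.    0.006]
(0.5417, 0.0829, -0.0235, 69.2) [27.46  0.68  0.98] [0.001 0.    0.006]
```

Call:
drive_tool(
  increments=[
    [180,0,0.6,0.5,0,0,0],
    [180,0,0.6,0.95,0,0,0],
    [180,0,0.6,0.95,0,0,0],
    [180,1,0.6,0.95,0,0,0],
    [180,1.8,0.6,0.95,0,0,0],
    [180,2.6,0.6,0.95,0,0,0],
    [180,3.4,0.6,0.95,0,0,0],
    [180,4.4,0.6,0.95,0,0,0],
    [180,5.6,0.6,0.95,0,0,0],
    [180,6.8,0.6,0.95,0,0,0],
    [180,8,0.6,0.95,0,0,0],
    [180,9.2,0.6,0.95,0,0,0],
    [180,10.4,0.6,0.95,0,0,0],
    [180,11.6,0.6,0.95,0,0,0],
    [180,12.8,0.6,0.95,0,0,0],
    [180,14,0.6,0.95,0,0,0],
    [180,15,0.6,0.95,0,0,0],
    [180,15,0.6,0.95,0,0,0],
  ],
)

```text
t: 21.25
tcp_pos: [0.497, -0.0327, -0.0235]
tool_rot: [0.821, 0.571, 0.0, 0.0]
force: [0.0, -0.3, 0.5]
finger_gap: 0.293
```

```bash
python3 -c "
from h import *
plan((.5417,.0829,-.0235,69.2))
im=manip.snapshot('wrist')
cv2.imwrite('pics/w5.png',im[:,:,::-1])
m=((im.min(2)>120)&(np.ptp(im.astype(int),axis=2)<30)).astype('uint8');m[:,:150]=0;m[:,480:]=0
m=cv2.morphologyEx(m,cv2.MORPH_CLOSE,np.ones((9,9)))
n,l,s,c=cv2.connectedComponentsWithStats(m)
for i in range(1,n):
  if s[i][4]>1000:
    r=cv2.minAreaRect(np.argwhere(l==i)[:,::-1].astype('float32'));P=np.array([px('wrist',*p,.022)[:2] for p in cv2.boxPoints(r)])
    print(s[i],P.round(3).tolist(),P.mean(0))"
```

```text
t 21.25 pos [ 0.497  -0.0327 -0.0235] F [ 0.  -0.3  0.5] gap 0.29
(0.5417, 0.0829, -0.0235, 69.2) [12.39  0.15  0.  ] [ 0.    -0.     0.007]
[ 261  167  119  111 5655] [[0.484, 0.003], [0.518, 0.014], [0.528, -0.02], [0.492, -0.033]] [ 0.50526243 -0.00878469]
[ 150  208   70  110 2618] [[0.427, 0.02], [0.449, 0.023], [0.448, -0.034], [0.424, -0.039]] [ 0.43692227 -0.00740631]
```

Block 3 would catch the tray's side wall at x≈0.511, since its edge is at x 0.484. I'll re-push it towards +x flush on its other face (heading 19°), then straight in.

Call:
drive_tool(
  increments=[
    [180,-2.5,0,0,0,0,0],
    [180,-3,0,-3,0,0,0],
    [180,-3,0,-7,0,0,0],
    [180,-3,0,-7,0,0,0.15],
    [180,-3,-3,-7,0,0,0.3],
    [180,-3,-5,-7,0,0,0.45],
    [180,-3,-5,-7,0,0,0.6],
    [180,-3,-5,-7,0,0,0.75],
    [180,-3,-5,-7,0,0,0.87],
    [180,-3,-5,-7,0,0,0.87],
    [180,-3,-5,-7,0,0,0.87],
  ],
)

```text
t: 22.4
tcp_pos: [0.4392, -0.0448, 0.0465]
tool_rot: [0.985, 0.171, -0.0, -0.0]
force: [-0.0, -0.3, 0.1]
finger_gap: 0.292
```

```bash
python3 -c "
from h import *
plan((.451,-.027,.047,19),(.451,-.027,-.0235,19),(.528,-.001,-.0235,19))"
```

```text
t 22.4 pos [ 0.4392 -0.0448  0.0465] F [-0.  -0.3  0.1] gap 0.29
(0.451, -0.027, 0.047, 19) [ 1.71 -1.28 -0.05] [-0.     0.     0.013]
(0.451, -0.027, -0.0235, 19) [ 1.71 -1.28  7.  ] [-0.     0.     0.013]
(0.528, -0.001, -0.0235, 19) [ 9.84 -1.12  7.  ] [-0.     0.     0.013]
```

Call:
drive_tool(
  increments=[
    [180,1.4,-1.2,0,0,0,0],
    [180,1.4,-1.2,3,0,0,0],
    [180,1.4,-1.2,5.5,0,0,0],
    [180,1.4,-1.2,6.9,0,0,0],
    [180,1.4,-1.2,6.9,0,0,0],
    [180,1.4,-1.2,6.9,0,0,0],
    [180,2.2,-1.2,6.95,0,0,0],
    [180,3,-1.2,6.95,0,0,0],
    [180,3.8,-1.2,6.95,0,0,0],
    [180,4.6,-1.2,6.95,0,0,0],
    [180,5.6,-1.2,6.95,0,0,0],
    [180,6.6,-1.2,6.95,0,0,0],
    [180,7.6,-1.2,6.95,0,0,0],
    [180,8.6,-1.2,6.95,0,0,0],
    [180,9.7,-1.2,6.95,0,0,0],
    [180,9.7,-1.2,6.95,0,0,0],
    [180,7,-1.2,6.95,0,0,0],
    [180,6,-1.2,3,0,0,0],
    [180,6,-1.2,0,0,0,0],
    [180,6,-1.2,0,0,0,0],
  ],
)

```text
t: 24.4
tcp_pos: [0.4938, -0.0138, 0.0494]
tool_rot: [0.985, 0.17, 0.003, 0.001]
force: [0.3, 0.1, 0.2]
finger_gap: 0.298
```

```bash
cat > loc.py <<'E'
from h import *
plan((.555,-.055,.047,89),(.555,-.055,-.0235,89))
for cam,z in (('wrist',.022),('top',.022),('side',.022)):
    im=manip.snapshot(cam); cv2.imwrite(f'pics/{cam}_l.png',im[:,:,::-1])
    m=((im.min(2)>(110 if cam!='side' else 130))&(np.ptp(im.astype(int),axis=2)<30)).astype('uint8')
    m=cv2.morphologyEx(m,cv2.MORPH_CLOSE,np.ones((5,5)))
    n,l,s,c=cv2.connectedComponentsWithStats(m)
    for i in range(1,n):
        r=cv2.minAreaRect(np.argwhere(l==i)[:,::-1].astype('float32'));P=np.array([px(cam,*p,z)[:2] for p in cv2.boxPoints(r)])
        c=P.mean(0)
        if .42<c[0]<.72 and -.28<c[1]<.22 and s[i][4]>60: print(cam,s[i],'c',c.round(3),'x',P[:,0].min().round(3),P[:,0].max().round(3),'y',P[:,1].min().round(3),P[:,1].max().round(3))
E
python3 loc.py
```

```text
t 24.4 pos [ 0.4938 -0.0138  0.0494] F [0.3 0.1 0.2] gap 0.3
(0.555, -0.055, 0.047, 89) [4.38 5.94 0.28] [ 0.006 -0.002 -1.211]
(0.555, -0.055, -0.0235, 89) [4.35 5.91 7.33] [ 0.006 -0.002 -1.211]
wrist [ 285   72   66   68 4178] c [0.556 0.011] x 0.532 0.579 y -0.013 0.033
wrist [ 181  245   80   70 2044] c [0.426 0.032] x 0.396 0.457 y 0.005 0.058
wrist [361 298  12  10  61] c [ 0.447 -0.061] x 0.442 0.453 y -0.065 -0.057
wrist [555 301  85  88 445] c [ 0.466 -0.231] x 0.423 0.508 y -0.248 -0.213
wrist [403 311  24   9  87] c [ 0.448 -0.097] x 0.446 0.449 y -0.106 -0.088
wrist [492 338  61  20  64] c [ 0.449 -0.18 ] x 0.448 0.449 y -0.204 -0.156
wrist [628 385  12  15  98] c [ 0.44  -0.278] x 0.433 0.447 y -0.286 -0.27
top [227 142 219  14 378] c [ 0.712 -0.007] x 0.698 0.727 y -0.245 0.231
top [435 166  24 139 431] c [ 0.528 -0.248] x 0.383 0.673 y -0.292 -0.206
top [272 173  23  22 322] c [0.632 0.105] x 0.606 0.659 y 0.079 0.131
top [251 194  19  18 323] c [0.591 0.153] x 0.573 0.61 y 0.133 0.173
side [317 203  19  12 197] c [0.555 0.018] x 0.533 0.578 y -0.007 0.042
side [260 220  37  34 537] c [0.612 0.136] x 0.565 0.658 y 0.068 0.199
```

Block 3 is at (0.556, 0.011). Blocks 1 and 2 are inside, with y extents of 0.079–0.131 and 0.133–0.173. Now the straight push.

Call:
drive_tool(
  increments=[
    [180,-2,3,-1,0,0,-0.15],
    [180,-2,6,-1,0,0,-0.3],
    [180,0,7,-1,0,0,-0.45],
    [180,2,6.5,-1,0,0,-0.6],
    [180,4,6,-1,0,0,-0.75],
    [180,4.2,6,-1,0,0,-0.9],
    [180,4.2,6,-1,0,0,-1.05],
    [180,4.2,6,-1,0,0,-1.21],
    [180,4.2,6,1,0,0,-1.21],
    [180,4.2,6,4,0,0,-1.21],
    [180,4.2,6,6,0,0,-1.21],
    [180,4.2,6,6,0,0,-1.21],
    [180,4.2,6,6,0,0,-1.21],
    [180,4.2,6,6,0,0,-1.21],
  ],
)

```text
t: 25.95
tcp_pos: [0.5519, -0.0555, -0.0131]
tool_rot: [0.713, 0.701, 0.0, 0.0]
force: [0.2, 0.1, -0.2]
finger_gap: 0.297
```

```bash
python3 -c "
from h import *
plan((.553,-.055,-.0235,90),(.553,.076,-.0235,90))"
```

```text
t 25.95 pos [ 0.5519 -0.0555 -0.0131] F [ 0.2  0.1 -0.2] gap 0.3
(0.553, -0.055, -0.0235, 90) [0.06 0.1  1.04] [ 0.001  0.    -0.018]
(0.553, 0.076, -0.0235, 90) [13.15 -0.13  1.03] [ 0.001  0.    -0.018]
```

Call:
drive_tool(
  increments=[
    [180,0,0.1,0.5,0,0,-0.02],
    [180,0,0.1,1,0,0,-0.02],
    [180,0,0.1,1,0,0,-0.02],
    [180,1,0.1,1,0,0,-0.02],
    [180,2,0.1,1,0,0,-0.02],
    [180,3,0,1,0,0,-0.02],
    [180,4,0,1,0,0,-0.02],
    [180,5,0,1,0,0,-0.02],
    [180,6,0,1,0,0,-0.02],
    [180,7,0,1,0,0,-0.02],
    [180,8,-0.1,1,0,0,-0.02],
    [180,9,-0.1,1,0,0,-0.02],
    [180,10,-0.1,1,0,0,-0.02],
    [180,11,-0.1,1,0,0,-0.02],
    [180,12,-0.1,1,0,0,-0.02],
    [180,13,-0.1,1,0,0,-0.02],
    [180,13.3,-0.1,1,0,0,-0.02],
    [180,13.3,-0.1,1,0,0,-0.02],
  ],
)

```text
t: 27.75
tcp_pos: [0.5528, 0.0782, -0.0235]
tool_rot: [0.706, 0.708, -0.0, -0.0]
force: [0.7, 0.2, -0.2]
finger_gap: 0.292
```

Call:
drive_tool(
  increments=[
    [180,-2.5,0,0,0,0,0],
    [180,-3,0,-3,0,0,0],
    [180,-6,0,-7,0,0,0],
    [180,-10,0,-11,0,0,0],
    [180,-15,0,-14,0,0,0],
    [180,-20,0,-15,0,0,0],
    [180,-25,0,-15,0,0,0],
    [180,-29,0,-15,0,0,0],
    [180,-29,0,-15,0,0,0],
    [180,-29,0,-15,0,0,0],
    [180,-29,0,-15,0,0,0],
    [180,-29,0,-15,0,0,0],
  ],
)

```text
t: 28.95
tcp_pos: [0.5529, -0.2105, 0.1262]
tool_rot: [0.706, 0.708, -0.0, -0.001]
force: [0.5, 0.2, 0.1]
finger_gap: 0.291
```

```bash
python3 loc.py; python3 -c "
import cv2,numpy as np
a=cv2.imread('pics/top_l.png')[90:330,200:480];b=cv2.imread('pics/side_l.png')[130:310,120:480]
cv2.imwrite('pics/f.png',np.vstack([cv2.resize(a,(350,300)),np.zeros((0,350,3),'uint8'),cv2.resize(b,(600,300))[:,60:410]]) if 0 else np.hstack([cv2.resize(a,(400,343)),cv2.resize(b,(400,343))[:, :400]]))"
```

```text
t 28.95 pos [ 0.5529 -0.2105  0.1262] F [0.5 0.2 0.1] gap 0.29
(0.555, -0.055, 0.047, 89) [15.54  0.28  7.93] [-0.001 -0.001  0.021]
(0.555, -0.055, -0.0235, 89) [15.53  0.29 14.98] [-0.001 -0.001  0.021]
wrist [124 200  81  21 502] c [ 0.421 -0.233] x 0.386 0.456 y -0.244 -0.222
wrist [490 201  14  13 152] c [ 0.702 -0.23 ] x 0.695 0.708 y -0.236 -0.225
wrist [258 225 126  14 887] c [ 0.554 -0.253] x 0.499 0.608 y -0.26 -0.247
top [227 142 219  14 386] c [ 0.712 -0.007] x 0.698 0.727 y -0.245 0.231
top [272 173  23  23 336] c [0.631 0.106] x 0.604 0.659 y 0.079 0.132
top [251 194  19  18 319] c [0.591 0.153] x 0.573 0.61 y 0.133 0.173
top [271 210  24  23 327] c [0.552 0.103] x 0.524 0.579 y 0.076 0.13
side [368 154  17   9  61] c [ 0.501 -0.243] x 0.48 0.523 y -0.268 -0.218
side [260 220  37  34 591] c [0.61  0.133] x 0.564 0.657 y 0.063 0.197
side [302 228  25  15 222] c [0.552 0.108] x 0.527 0.577 y 0.074 0.14
```

View pics/f.png

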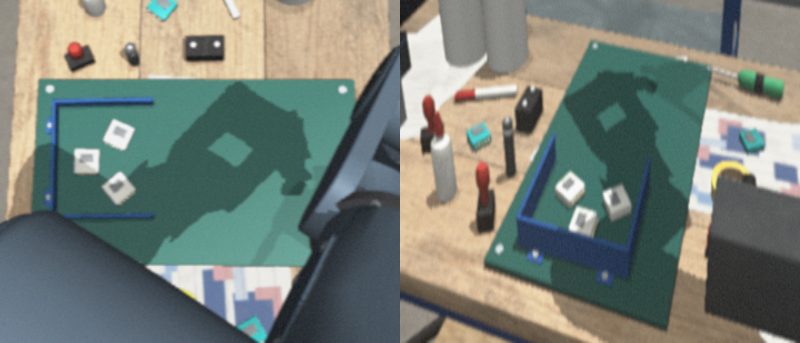

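The three blocks lie flat inside the tray at (118,134), (87,161) and (119,188) in the left half. Their y extents are 0.076 to 0.173, against a mouth at 0.05. The bystanders stand where they were, so I hand in.

```bash
python3 -c "
from station import manip
print(manip.sign_off())"
```

```text
the job is handed in; nothing more can be done
None
```

All three white blocks were slid along the mat into the blue tray and lie flat, at least 25 mm behind the open front. I handed the job in at about 29 s with the gripper raised clear.

**Last checks:**

| Block | x extent (m) | y extent (m) |
|---|---|---|
| Block 1 | 0.604–0.659 | 0.079–0.132 |
| Block 2 | 0.573–0.610 | 0.133–0.173 |
| Block 3 | 0.524–0.579 | 0.076–0.130 |

The inside of the tray is about x 0.511–0.675 and y 0.05–0.196. In the last pictures the cell, gauge, stamp and tape looked undisturbed, though the tape was only partly in view. The highest force I read was about 5 N, when the fingertips touched the mat.

**What disagreed:**
- **Fingertip height:** with the gripper partly closed, the real fingertips sat about 36 mm above the reported TCP. My first sweep passed over block 2 without moving it. I then found the mat by touch, at reported z = -0.026, and pushed about 2.5 mm above that.
- **Block 3:** it ended its first push too close to the tray's side wall, so I pushed it sideways and then straight in.

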